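# Lay the supper board for two

### The arm

A 6-joint arm with a two-finger parallel gripper is mounted at the origin on a cart in front of the work surface, level with it; the furniture and walls round the work are solid. World frame = base frame: x ahead of the robot, y to its left, z up, the work surface at z = 0. Lengths are in mm, angles in rad, forces in N, time in s.
With the tool pointing down it reaches from about 350 to 1000 mm from the base axis. Payload 7.1 kg.
Tool frame: the origin (TCP) lies at the very end of the fingers, on their centre line; the grasp point (between the pads) lies 19 mm behind it; z points along the fingers, y is the line along which they close (so a half turn about z gives the same grasp; the last joint's range is limited). The gripper opens to 85 mm and grips with 20 to 120 N. Pads are 22 mm wide; open, the fingers measure 114 mm over their backs; the gripper's body (76 mm by 85 mm) begins 54 mm behind the grasp point. The pads swing forward as they close: fully open they stand 13 mm farther back than shut.
Start: joints at [-1.331, 0.423, 1.63, -0, 1.089, -0.019], TCP at [159.969, -604.164, 231.319] pointing down, gripper open.
Joint ranges: [-3, 3], [-0.9, 2.11], [0.09, 2.58], [-1.31, 4.45], [0.11, 2.69], [-2.54, 2.54]. Speed limits (rad/s): [2.39, 2.39, 3.01, 3.14, 3.14, 3.14].

### API

Orientations are given as a unit quaternion [w, x, y, z].
In Python, from workcell import bot, optics gives the robot as it stands. The module is installed in compiled form; this text tells all that it offers.
- The arm moves only by the shell command python3 -m creep 'ROWS' [OPENING] [FORCE]. ROWS is text: rows parted by semicolons, each of 6 numbers parted by spaces: the shift along the tool's x, y, z in mm, then the turn, a rotation vector about the tool's x, y, z in rad. In form: x y z ax ay az; .... A call has 1 to 20 rows; each row is the pose to reach, as a shift and turn from the pose commanded when the call began, along the tool's axes at that moment; what a row does not reach only later rows make up. A row lasts 1/10 s, in which the tool goes at most 50 mm and 8.59 degrees, less where a joint would pass 70% of its speed; a pose out of reach is approached as far as the arm can. A call with a gripper value outside its range is refused whole. OPENING is the finger opening in mm, from 0 to 85.4, set as the call begins (- or left out, the last holds). The fingers move at their own pace and stop on an object; FORCE is the grip in N (left out, the last holds). Time passes only in rows, so rows that repeat a pose let the fingers close. It gives the time, the measured TCP pose, the force, the opening and the grip force at its end, in the units of the state.
- bot.get_state(): the state, without advancing time (a new reading comes with each control period).
- optics.capture(name): name is "side" or "top"; returns the picture (400x640x3 uint8, red, green, blue); there is no depth.
- optics.camera_info(name): a dict with "vertical_fov" (degrees; the focal length in pixels is half the picture's height over the tangent of half this angle, whatever the lens; pixels are square), "cx", "cy" (the principal point, pixels), "R" (3x3) and "t" (3): a world point X has camera coordinates R X + t. Camera axes: x right, y down, z forward; pixel columns grow to the right and rows downward; lengths in mm; the calibration is good to about 2 mm. A picture is of the moment at which its call begins. camera_info takes no time and is no camera call.
- bot.hand_in(): hands the job in; it is judged then, once.
Trained networks look in the newest picture that a camera, given by its name, has taken for a name from the list of things; names that differ only in an ending like _2 or _b are one class to them, and where a whole thing is asked for, a point or a joint stands for the part that bears it (a point fixed in the world has none). Each returns a list of dicts, best first, with "conf" (0 to 1); they miss things now and then, are a little off and sometimes report something else, mostly with a low value. They report only what shows in the picture. A call takes as long as a camera call. They do not tell look-alikes from the thing itself.
- optics.search_frame(camera, label): "box" ([left, top, width, height] in pixels, round what is visible of it).
- optics.silhouettes(camera, label): "region" (400x640 bool, what is visible of it) and "box" ([left, top, width, height] in pixels, round what is visible of it).
The state is a dict: "time": time; "joint_positions": joint angles; "joint_vel": joint speeds; "tau": joint torques, N m; "eef_pos": TCP position; "eef_rot": TCP orientation; "force": force on the tool from outside, world axes, zero at the start; "wrist_torque": the same for the moment, N m; "finger_gap": finger opening in mm; "grasp_force": force on a finger pad.
Only numpy, scipy, OpenCV 4.12 (cv2) and the standard library are available. Lean on these libraries where they do the work, as an engineer would, in place of code of your own. Each camera call takes 0.05 s, during which the arm holds its last target. There are 200 camera calls.

### The job

Lay the wooden board for two mugs of soup: stand the terracotta candle stand on the board midway between the two mugs that stand on it, in line with them, and put the red tea light centred on top of it. Then stand the salt shaker upright on the board straight in front of the dark mug (towards the robot, square to the board's long edges) and the pepper mill in the same way in front of the white mug with the red inside, each with a gap of about 3 cm to its mug. Leave these two mugs and the white tea light where they are.

Things in the scene. Friction and masses are not known exactly. Their poses are not given: they have to be found in the camera images.
- board: Pale wooden board, fixed, flat on the worktop: 200 mm (x) by 320 mm (y), top at height 14 mm; dark strip near each short end. Origin: centre of underside; x points across it away from the robot, y along it to the left; turned up to 0.15 rad either way. The mugs stand on it at board x = +35 mm, 240 mm apart along its y. A wall cabinet hangs 0.5 m above the worktop just behind it: carry low.
- mug_dark_center (a point): Mug with dark grey upper and white lower half (loose, 97 mm tall, cup 82 mm across, 0.25 kg), at the left or right end of the board. Point: centre of the underside of the round cup. Its y axis points to the front (board -x, towards the robot), its x axis along board y; the handle reaches 72 mm from the centre to the back (board +x).
- mug_red_center (a point): The white mug with a red inside (loose, 93 mm tall, cup 82 mm across, 0.26 kg), at the other end of the board. Point and axes as for the dark mug; handle to the back as well.
- candle_stand: Candle stand: plain round terracotta-coloured disc block, loose, 60 mm across, 40 mm tall, flat top, 0.15 kg. Origin: centre of its underside, z up.
- light_red: Red tea light: red wax in a metal cup, loose, 38 mm across, 15 mm tall, 15 g. Origin: centre of its underside, z up.
- light_white: White tea light, a bystander to be left alone: pale wax in a metal cup, loose, 38 mm across, 16 mm tall. Origin: centre of its underside.
- salt: Salt shaker: clear and white-grey, with rounded light top, loose, round, 44 mm across up to 66 mm height, narrower (34 mm) above, 90 mm tall, 0.1 kg. Origin: centre of its underside, z up.
- pepper: Pepper mill: dark brown turned wood with a small metal knob on top, loose, round, at most 58 mm across (its body up to 94 mm height), 130 mm tall, 0.18 kg, nothing turns. Origin: centre of its underside, z up.
Mind the look-alikes: they are no part of the job. Leave any green look-alike of the pepper alone. Of the things that look like the candle_stand, the smaller one is meant.

How it is judged (in metres and radians):
At the end, for the whole second after the job is handed in: Stand upright on the board within 15 mm of midway between the mugs; red light flat on it within 12 mm; salt before the dark mug, pepper before the red-inside mug, upright on the board, gap 30 +-18 mm, sideways +-15 mm; mugs moved under 15 mm, white light under 25 mm; all upright, at rest (x of candle_stand in the frame of board between 0.02 and 0.05 m and horizontal distance between candle_stand and mug_dark_center below 0.136 m and horizontal distance between candle_stand and mug_red_center below 0.136 m and height (world z) of candle_stand between 0.009 and 0.019 m and horizontal distance between light_red and candle_stand below 0.012 m and z of light_red in the frame of candle_stand between 0.036 and 0.045 m and y of salt in the frame of mug_dark_center between 0.075 and 0.111 m and x of salt in the frame of mug_dark_center between -0.015 and 0.015 m and height (world z) of salt between 0.009 and 0.019 m and y of pepper in the frame of mug_red_center between 0.082 and 0.118 m and x of pepper in the frame of mug_red_center between -0.015 and 0.015 m and height (world z) of pepper between 0.009 and 0.019 m and distance of each of mug_dark_center, mug_red_center from where it was at the start of the episode below 0.015 m and distance of light_white from where it was at the start of the episode below 0.025 m and height (world z) of light_white above -0.005 m and angle between each of candle_stand, light_red, salt, pepper, light_white, mug_dark_center, mug_red_center's own z axis and vertical below 0.12 rad and linear speed of each of candle_stand, light_red, salt, pepper below 0.02 m/s); the robot touches nothing.
It fails at once if a mug is knocked over (angle between any of mug_dark_center, mug_red_center's own z axis and vertical above 0.5 rad).
It also fails if it takes over 99 s, if anything falls off the work surface, if the arm or the gripper's body presses on something with over 40 N, if the wrist force passes 120 N, or if a joint passes its speed limit or range.

## Working session

There is one attempt and no reset: what is moved stays moved. The work goes in short steps, Python scripts to look and compute and a shell command to move; the robot and the scene stay as the last step left them, time stands still between calls to the robot, and variables do not carry over. Pictures are saved under pics/ and viewed, at most 16 in all, crops included, and the job is handed in when it is done.

```bash
mkdir -p pics
python3 - <<'E'
from workcell import bot, optics
import cv2, numpy as np
for n in ("side","top"):
    im=optics.capture(n); cv2.imwrite(f"pics/{n}0.png",im[:,:,::-1])
    i=optics.camera_info(n); print(n,{k:np.round(np.array(v),4).tolist() for k,v in i.items()})
    for l in ["board","mug_dark_center","mug_red_center","candle_stand","light_red","light_white","salt","pepper"]:
        print(l,[(np.round(d["box"],1).tolist(),round(d["conf"],2)) for d in optics.search_frame(n,l)][:4])
s=bot.get_state(); print(s["eef_pos"],s["eef_rot"],s["time"],s["finger_gap"])
E
```

```text
side {'vertical_fov': 48.7472, 'cx': 321.4373, 'cy': 207.3496, 'R': [[0.5586, -0.8292, -0.0215], [-0.4587, -0.2872, -0.8409], [0.6911, 0.4796, -0.5407]], 't': [-376.7165, 238.9568, 1441.3931]}
board [([224.2, 178.4, 69.6, 39.2], 0.83)]
mug_dark_center [([237.8, 160.0, 13.1, 24.4], 0.52)]
mug_red_center [([266.0, 177.7, 23.1, 24.9], 0.55)]
candle_stand [([421.0, 251.7, 27.6, 29.2], 0.75), ([314.5, 224.9, 12.8, 15.3], 0.63)]
light_red [([371.2, 247.4, 13.9, 8.7], 0.39)]
light_white []
salt [([340.4, 231.4, 10.0, 20.5], 0.76)]
pepper [([392.7, 241.8, 17.8, 27.4], 0.9), ([295.3, 196.5, 12.5, 31.1], 0.73)]
top {'vertical_fov': 49.2356, 'cx': 315.6397, 'cy': 195.1791, 'R': [[0.4767, -0.879, 0.007], [-0.7339, -0.4023, -0.5473], [0.4839, 0.2558, -0.8369]], 't': [-341.1337, 337.63, 1590.5679]}
board [([198.7, 146.1, 29.6, 29.3], 0.65)]
mug_dark_center []
mug_red_center []
candle_stand []
light_red []
light_white []
salt []
pepper []
[ 159.97510588 -604.17358289  231.3351173 ] [ 1.32520170e-05  9.91641065e-01  1.29027124e-01 -3.53645075e-08] 0.9 85.59257418309687
```

View pics/side0.png

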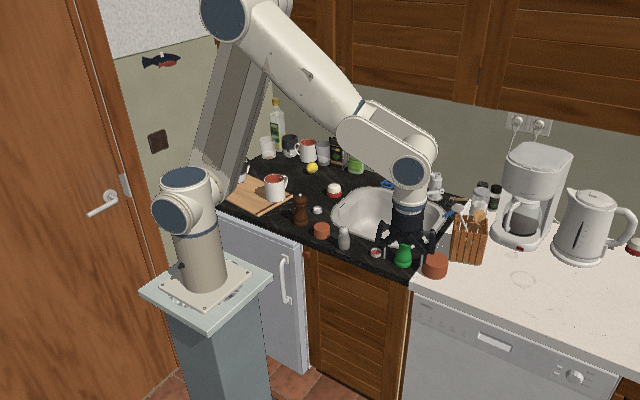

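View pics/top0.png

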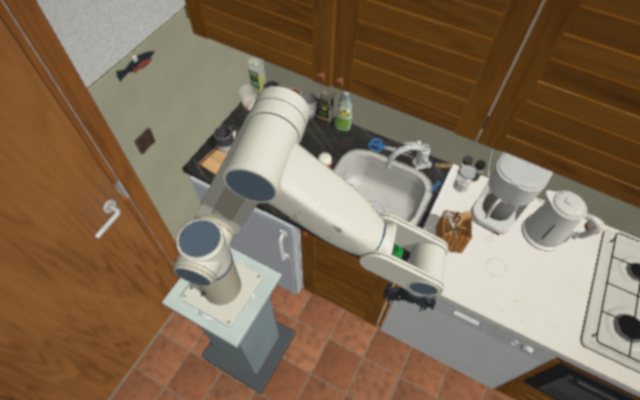

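The side view shows the items in a line along the counter front: brown pepper (301,208), white light (318,210), small stand (321,231), salt (344,238), red light (376,253), green mill (403,255) and large stand (434,265). The red-inside mug is at (276,187) on the board. The arm hides the dark mug, and in the top view it hides nearly everything, so I'll work out rough positions and move the arm aside.

```bash
cat > h.py <<'E'
from workcell import bot, optics
import cv2, numpy as np
from scipy.spatial.transform import Rotation as Ro
def cam(n):
    i=optics.camera_info(n); f=200/np.tan(np.radians(i["vertical_fov"])/2)
    return np.array(i["R"]),np.array(i["t"]),f,i["cx"],i["cy"]
def ray(n,u,v):
    R,t,f,cx,cy=cam(n); return -R.T@t, R.T@np.array([(u-cx)/f,(v-cy)/f,1])
def onz(n,u,v,z):
    c,d=ray(n,u,v); return c+d*(z-c[2])/d[2]
def proj(n,X):
    R,t,f,cx,cy=cam(n); p=(R@np.atleast_2d(X).T).T+t; return np.c_[f*p[:,0]/p[:,2]+cx,f*p[:,1]/p[:,2]+cy]
def rel(P,rotz=0):
    s=bot.get_state(); q=s["eef_rot"]; r=Ro.from_quat([q[1],q[2],q[3],q[0]])
    return r.inv().apply(np.array(P)-s["eef_pos"])
E
python3 - <<'E'
from h import *
for k,u,v,z in [("mugred",276,190,60),("mugdark",244,170,60),("pepper",301,209,65),("stand",321,231.5,20),("white",318,210,8),("salt",345,239,45),("red",377,252,8),("green",403,255,65),("big",434.5,266,25),("boardL",224,196,14),("boardfront",262,216,14)]:
    print(k,onz("side",u,v,z).round())
q=bot.get_state()["eef_rot"]; print(Ro.from_quat([q[1],q[2],q[3],q[0]]).as_matrix().round(3))
for n in("side","top"): c,d=ray(n,320,200); print(n,c.round())
E
```

```text
mugred [500. 105.  60.]
mugdark [561. 337.  60.]
pepper [433. -71.  65.]
stand [ 404. -181.   20.]
white [533. -79.   8.]
salt [ 383. -296.   45.]
red [ 421. -404.    8.]
green [ 387. -513.   65.]
big [ 437. -605.   25.]
boardL [404. 313.  14.]
boardfront [373.  77.  14.]
[[ 0.967  0.256  0.   ]
 [ 0.256 -0.967 -0.   ]
 [-0.     0.    -1.   ]]
side [-676. -935.  972.]
top [-359. -571. 1518.]
```

```bash
cat >> h.py <<'E'
def tri(ps,pt):
    A=[];b=[]
    for n,p in(("side",ps),("top",pt)):
        c,d=ray(n,*p); d/=np.linalg.norm(d); M=np.eye(3)-np.outer(d,d); A.append(M); b.append(M@c)
    X=np.linalg.lstsq(np.vstack(A),np.hstack(b),rcond=None)[0]
    return X,max(np.linalg.norm(M@X-c) for M,c in zip(A,b))
E
python3 - <<'E'
from h import *
e=tri((245,10),(265,150)); w=tri((405,165),(415,268)); print(e,w)
b=np.array([0,0,380.])
items={"mr":(500,105,60),"md":(540,340,60),"pep":(433,-71,65),"st":(404,-181,20),"salt":(383,-296,45),"red":(421,-404,8)}
for n in("side","top"):
    print(n,{k:proj(n,v).round()[0].tolist() for k,v in items.items()})
    for a in(-.8,-.5,.3,.8,1.4,2,2.6):
        r=Ro.from_euler("z",a); print(a,proj(n,[b,r.apply(e[0]),r.apply(w[0]),r.apply(w[0]-[0,0,300])]).round().tolist())
E
```

```text
(array([  93.29413255, -212.1503116 ,  817.31138766]), np.float64(0.34498670737193676)) (array([ 152.8222705 , -586.18574049,  512.86330066]), np.float64(3.470785689679461))
side {'mr': [276.0, 190.0], 'md': [240.0, 172.0], 'pep': [301.0, 209.0], 'st': [321.0, 232.0], 'salt': [345.0, 239.0], 'red': [377.0, 252.0]}
-0.8 [[184.0, 179.0], [182.0, 24.0], [237.0, 271.0], [256.0, 388.0]]
-0.5 [[184.0, 179.0], [214.0, 19.0], [331.0, 232.0], [333.0, 346.0]]
0.3 [[184.0, 179.0], [250.0, 5.0], [406.0, 133.0], [397.0, 228.0]]
0.8 [[184.0, 179.0], [240.0, -1.0], [371.0, 96.0], [367.0, 180.0]]
1.4 [[184.0, 179.0], [204.0, -5.0], [296.0, 74.0], [300.0, 150.0]]
2 [[184.0, 179.0], [154.0, -4.0], [204.0, 71.0], [216.0, 143.0]]
2.6 [[184.0, 179.0], [99.0, 1.0], [103.0, 84.0], [125.0, 160.0]]
top {'mr': [269.0, 170.0], 'md': [227.0, 142.0], 'pep': [297.0, 198.0], 'st': [318.0, 221.0], 'salt': [342.0, 235.0], 'red': [371.0, 244.0]}
-0.8 [[200.0, 240.0], [214.0, 217.0], [300.0, 442.0], [302.0, 451.0]]
-0.5 [[200.0, 240.0], [242.0, 194.0], [366.0, 381.0], [355.0, 402.0]]
0.3 [[200.0, 240.0], [265.0, 125.0], [414.0, 206.0], [396.0, 254.0]]
0.8 [[200.0, 240.0], [245.0, 91.0], [373.0, 127.0], [363.0, 183.0]]
1.4 [[200.0, 240.0], [198.0, 69.0], [287.0, 74.0], [291.0, 134.0]]
2 [[200.0, 240.0], [139.0, 71.0], [183.0, 66.0], [202.0, 125.0]]
2.6 [[200.0, 240.0], [82.0, 95.0], [75.0, 100.0], [112.0, 158.0]]
```

```bash
python3 -m creep '15 -19 0 0 0 0; 45 -56 0 0 0 0; 75 -94 0 0 0 0; 105 -131 0 0 0 0; 135 -169 0 0 0 0; 165 -206 0 0 0 0; 195 -244 0 0 0 0; 225 -281 0 0 0 0; 255 -319 0 0 0 0; 285 -356 0 0 0 0; 315 -394 0 0 0 0; 345 -431 0 0 0 0; 365 -457 0 0 0 0; 371 -465 0 0 0 0; 371 -465 0 0 0 0; 371 -465 0 0 0 0; 371 -465 0 0 0 0'
python3 - <<'E'
from h import *
for n in ("side","top"):
    im=optics.capture(n); c=im[90:300,150:480]; cv2.imwrite(f"pics/{n}1.png",cv2.resize(c[:,:,::-1],None,fx=2.4,fy=2.4,interpolation=cv2.INTER_CUBIC))
    for l in ["board","mug_dark_center","mug_red_center","candle_stand","light_red","light_white","salt","pepper"]:
        print(n,l,[(np.round(d["box"],1).tolist(),round(d["conf"],2)) for d in optics.search_frame(n,l)][:4])
E
```

```text
time: 2.6
eef_pos: [399.2, -60.7, 231.3]
eef_rot: [0.0, 0.992, 0.128, -0.0]
force: [-0.2, -0.6, 0.5]
finger_gap: 85.3
grasp_force: 0.0
side board [([210.3, 176.5, 82.1, 41.2], 0.76)]
side mug_dark_center [([370.8, 249.5, 13.0, 5.5], 0.48), ([315.5, 222.1, 14.1, 18.4], 0.33), ([213.1, 178.3, 80.0, 37.7], 0.21)]
side mug_red_center [([265.3, 177.2, 21.7, 27.8], 0.6)]
side candle_stand [([315.3, 219.4, 13.3, 19.6], 0.82), ([424.5, 255.0, 22.2, 23.0], 0.56)]
side light_red [([370.9, 246.1, 12.0, 7.5], 0.54)]
side light_white [([316.8, 205.1, 7.9, 9.1], 0.46)]
side salt [([336.1, 229.0, 12.0, 23.4], 0.58)]
side pepper [([393.2, 229.0, 19.6, 39.5], 0.72), ([293.2, 194.7, 15.3, 34.1], 0.68)]
top board [([200.4, 143.7, 85.5, 55.8], 0.92), ([305.7, 187.6, 8.2, 8.7], 0.31)]
top mug_dark_center []
top mug_red_center [([257.1, 154.5, 14.8, 24.0], 0.92)]
top candle_stand [([413.3, 245.0, 20.4, 27.8], 0.98), ([314.1, 210.8, 8.8, 20.5], 0.66)]
top light_red [([367.6, 238.7, 7.6, 8.5], 0.63)]
top light_white [([304.6, 187.6, 9.3, 7.8], 0.6), ([336.8, 224.2, 8.3, 17.5], 0.49)]
top salt [([337.4, 225.2, 5.4, 18.5], 0.67)]
top pepper [([384.9, 234.1, 18.7, 26.4], 0.62), ([293.6, 187.1, 7.1, 24.6], 0.59)]
```

View pics/side1.png

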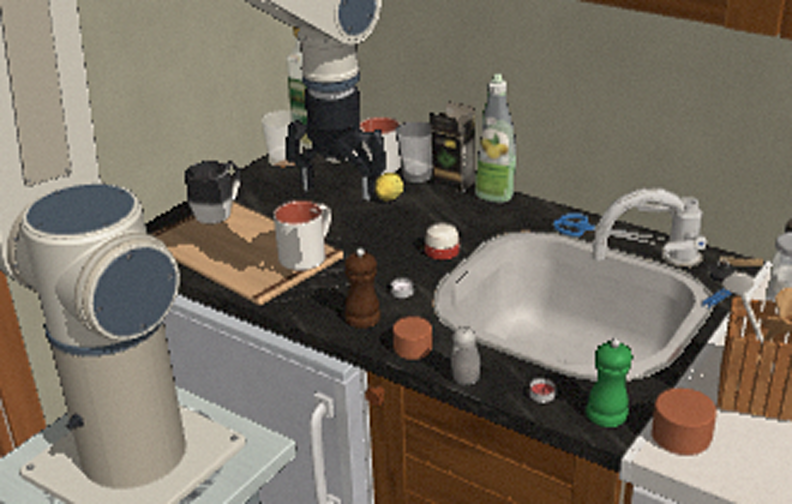

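View pics/top1.png

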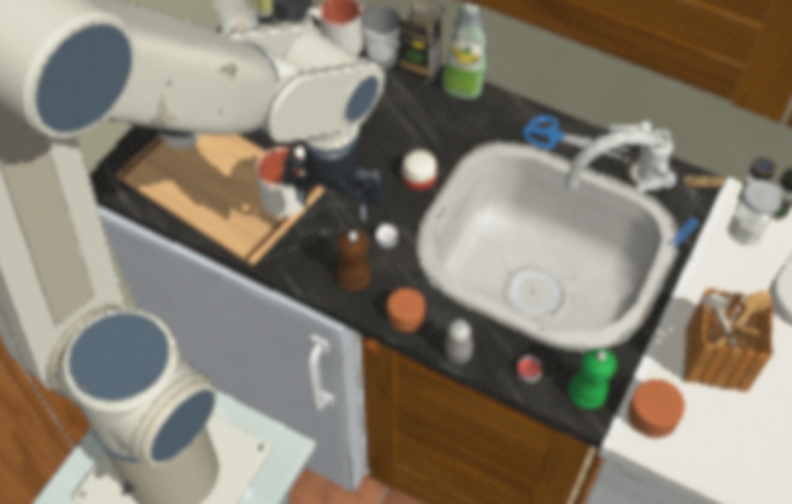

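Both views now show everything; the dark mug shows only in the side view, at crop (210,190) or pixel (237,169). I'll fit cylinder models to the silhouettes and compare them with boxes read off the crops by eye.

```bash
cat >> h.py <<'E'
from scipy.optimize import least_squares
a=np.linspace(0,2*np.pi,72); C=np.c_[np.cos(a),np.sin(a)]
def model(secs): # list of (radius,height)
    return np.vstack([np.c_[r*C,np.full(72,h)] for r,h in secs])
M={"pepper":[(28,0),(29,30),(27,94),(6,130)],"candle_stand":[(30,0),(30,40)],"salt":[(22,0),(22,66),(17,75),(10,90)],"light_red":[(19,0),(19,15)],"light_white":[(19,0),(19,16)]}
def bb(n,X): p=proj(n,X); return np.r_[p.min(0),p.max(0)]
def fit(m,boxes,x0,z=None):
    P=model(m)
    f=lambda q:np.hstack([bb(n,P+np.r_[q[:2],q[2] if z is None else z])-b for n,b in boxes.items()])
    r=least_squares(f,x0 if z is None else x0[:2]); return r.x.round(1),(np.abs(r.fun).mean()).round(2)
E
python3 - <<'E'
from h import *
man={"pepper":((344,248,380,326),(336,230,370,290)),"candle_stand":((393,318,432,358),(387,289,425,331)),"salt":((452,326,480,384),(446,320,472,362)),"light_red":((530,379,556,402),(517,355,542,381)),"light_white":((389,277,413,298),(375,223,398,248))}
x0={"pepper":(433,-71,0),"candle_stand":(404,-181,0),"salt":(383,-296,0),"light_red":(421,-404,0),"light_white":(533,-79,0)}
cv=lambda b:np.array(b)/2.4+[150,90,150,90]
for k in man:
    b={"side":cv(man[k][0]),"top":cv(man[k][1])}
    print(k,"man",fit(M[k],b,x0[k]),[fit(M[k],{n:b[n]},x0[k],0) for n in b])
    B={}
    for n in b:
        best=[d for d in optics.silhouettes(n,k) if np.hypot(*(np.array(d["box"][:2])+np.array(d["box"][2:])/2-(b[n][:2]+b[n][2:])/2))<8]
        if best:
            ys,xs=np.nonzero(best[0]["region"]); B[n]=np.array([xs.min(),ys.min(),xs.max()+1,ys.max()+1])
    print("   net",fit(M[k],B,x0[k]) if len(B)==2 else B,[fit(M[k],{n:B[n]},x0[k],0) for n in B])
mug=lambda h:[(41,0),(41,h)]
print("red", fit(mug(93),{"side":cv((275,203,326,270))},(500,105),14))
print("dark", fit(mug(97),{"side":cv((187,160,233,222))},(540,340),14))
for p in [(258,300),(343,255),(246,203),(160,245)]: print(onz("side",150+p[0]/2.4,90+p[1]/2.4,14).round())
for p in [(253,262),(325,190),(120,178)]: print("t",onz("top",150+p[0]/2.4,90+p[1]/2.4,14).round())
E
```

```text
pepper man (array([443.7, -61.6,  -6. ]), np.float64(0.24)) [(array([436.6, -66.5]), np.float64(0.46)), (array([440.5, -64.1]), np.float64(0.1))]
   net (array([446. , -61.2, -11.2]), np.float64(0.33)) [(array([431.7, -70.9]), np.float64(0.31)), (array([440.7, -66. ]), np.float64(0.39))]
candle_stand man (array([ 416.6, -176.9,   -5.9]), np.float64(0.39)) [(array([ 409.8, -180.9]), np.float64(0.48)), (array([ 413.9, -179. ]), np.float64(0.31))]
   net (array([ 415.3, -178.8,   -5.1]), np.float64(0.3)) [(array([ 409.1, -182. ]), np.float64(0.22)), (array([ 413.2, -180.9]), np.float64(0.38))]
salt man (array([ 400.6, -282.6,   -8.1]), np.float64(0.64)) [(array([ 392. , -287.5]), np.float64(0.74)), (array([ 396.3, -284.7]), np.float64(0.66))]
   net (array([ 394.9, -285.8,   -3.4]), np.float64(0.57)) [(array([ 391.2, -287.3]), np.float64(0.7)), (array([ 393.3, -287.3]), np.float64(0.5))]
light_red man (array([ 423.9, -400.1,   -6. ]), np.float64(0.18)) [(array([ 416.8, -403.1]), np.float64(0.26)), (array([ 421.1, -401.1]), np.float64(0.09))]
   net {'top': array([366, 239, 375, 249])} [(array([ 418.2, -401.9]), np.float64(0.48))]
light_white man (array([535.8, -74.1,  -1.9]), np.float64(0.29)) [(array([532.2, -75.1]), np.float64(0.16)), (array([535.7, -75.6]), np.float64(0.3))]
   net (array([ 5.331e+02, -7.910e+01, -3.000e-01]), np.float64(0.6)) [(array([532.9, -79. ]), np.float64(0.24)), (array([532.9, -79.4]), np.float64(0.96))]
red (array([508. , 114.7]), np.float64(0.55))
dark (array([547.4, 361.1]), np.float64(1.11))
[369.  97.  14.]
[556.  64.  14.]
[611. 337.  14.]
[410. 363.  14.]
t [375.  96.  14.]
t [565.  66.  14.]
t [411. 402.  14.]
```

```bash
python3 -m creep '-2 15 10 0 0 -0.14; -4 30 25 0 0 -0.28; -6 45 40 0 0 -0.42; -9 60 55 0 0 -0.56; -12 75 70 0 0 -0.70; -14 90 85 0 0 -0.84; -16 105 100 0 0 -0.98; -18 115 115 0 0 -1.1; -18 119 130 0 0 -1.17; -18 119 145 0 0 -1.17; -18 119 165 0 0 -1.17; -18 119 185 0 0 -1.17; -18 119 200 0 0 -1.17; -18 119 212 0 0 -1.17; -18 119 220 0 0 -1.17; -18 119 224 0 0 -1.17; -18 119 224 0 0 -1.17' 85
python3 -m creep '0 0 0 0 0 0; 0 0 0 0 0 0; 0 0 0 0 0 0; 0 0 0 0 0 0; 0 0 0 0 0 0; 0 0 0 0 0 0' 40 40
python3 - <<'E'
from h import *
im=optics.capture("side"); c=im[110:300,190:460]; cv2.imwrite("pics/side2.png",cv2.resize(c[:,:,::-1],None,fx=2.8,fy=2.8,interpolation=cv2.INTER_CUBIC))
print(bot.get_state()["joint_positions"])
E
```

```text
time: 5.7
eef_pos: [412.6, -179.3, 7.1]
eef_rot: [-0.0, 0.755, 0.655, -0.0]
force: [0.4, -0.0, 0.3]
finger_gap: 85.1
grasp_force: 0.0
time: 6.3
eef_pos: [413.0, -179.5, 8.2]
eef_rot: [0.001, 0.755, 0.655, 0.0]
force: [-1.7, 0.5, 7.3]
finger_gap: 59.2
grasp_force: 41.5
[-4.36391646e-01  5.88648016e-01  2.11130445e+00 -3.22482349e-06
  4.40413989e-01 -2.94473891e-01]
```

View pics/side2.png

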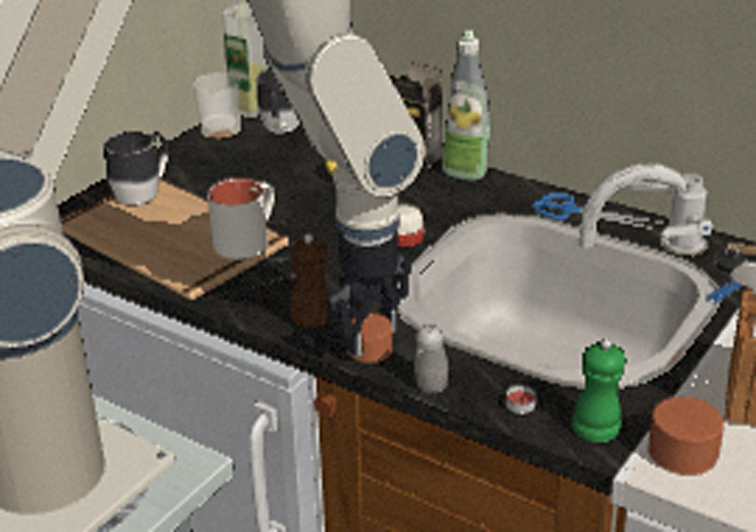

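The stand is held (gap 59), and the mugs and board are clear in this view: dark cup at crop x 105–160, y 132–204; red mug at x 208–264, y 180–257. I'll take a top view for the board fit.

Run:
```python
from h import *
im=optics.capture("top"); c=im[110:230,170:350]; cv2.imwrite("pics/top2.png",cv2.resize(c[:,:,::-1],None,fx=4.2,fy=4.2,interpolation=cv2.INTER_CUBIC))
im=optics.capture("side"); c=im[145:225,200:310]; cv2.imwrite("pics/side3.png",cv2.resize(c[:,:,::-1],None,fx=7,fy=7,interpolation=cv2.INTER_CUBIC))
```

```text
(no output)
```

View pics/top2.png

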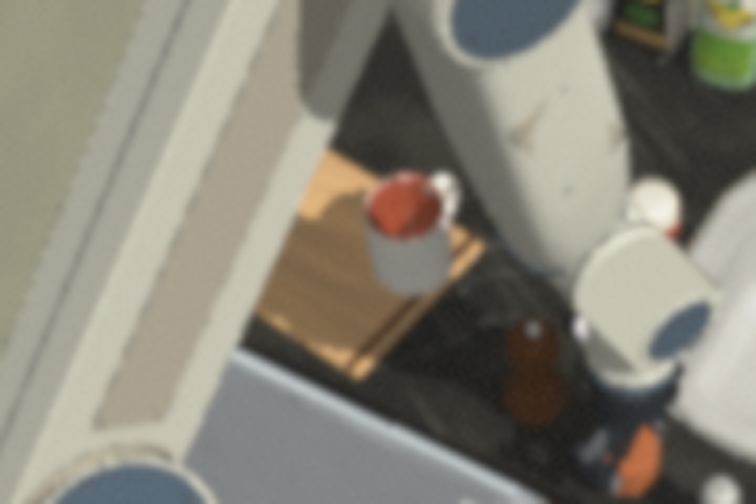

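View pics/side3.png

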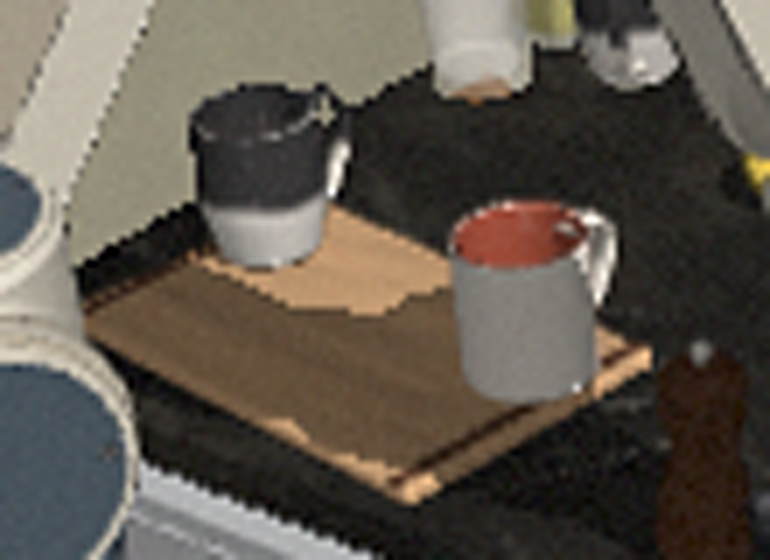

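The board's top corners and both mug rims read cleanly here: front-right (402,490) and back-right (652,346) in side3; (355,372) and (485,243) in top2. I'll fit the board pose jointly.

Run:
```python
from h import *
S=lambda x,y:np.array([200+x/7,145+y/7]); T=lambda x,y:np.array([170+x/4.2,110+y/4.2])
mug=lambda s,h,cut: None
def res(q,use=("side","top"),full=False):
    x,y,th=q; R=np.array([[np.cos(th),-np.sin(th),0],[np.sin(th),np.cos(th),0],[0,0,1]])
    W=lambda P:np.atleast_2d(P)@R.T+[x,y,0]
    r=[]
    def pt(n,P,uv): r.extend(proj(n,W(P))[0]-uv)
    def edge(n,A,B,uv):
        a,b=proj(n,W([A,B])); d=(b-a)/np.linalg.norm(b-a); e=uv-a; r.append(d[0]*e[1]-d[1]*e[0])
    def rim(n,by,h,uv): # rim ellipse centre via left/right/top extremes
        p=proj(n,W(np.c_[41*C+[35,by],np.full(72,h)])); r.append((p[:,0].min()+p[:,0].max())/2-uv[0]); r.append(p[:,1].min()-uv[1])
    def base(n,by,uv,rad): p=proj(n,W(np.c_[rad*C+[35,by],np.full(72,14)])); r.append(p[:,1].max()-uv[1])
    if "side" in use:
        n="side"; pt(n,(-100,-160,14),S(402,489)); pt(n,(100,-160,14),S(652,346))
        for p in[(85,318),(250,407)]: edge(n,(-100,-160,14),(-100,160,14),S(*p))
        for p in[(350,212),(445,258)]: edge(n,(100,-160,14),(100,160,14),S(*p))
        rim(n,-120,107,S(520,198)); rim(n,120,111,S(264,85)); base(n,-120,S(525,402),39); base(n,120,S(268,270),36)
    if "top" in use:
        n="top"; pt(n,(-100,-160,14),T(355,370)); pt(n,(100,-160,14),T(485,243))
        edge(n,(-100,-160,14),(-100,160,14),T(258,312)); edge(n,(100,-160,14),(100,160,14),T(332,148))
        rim(n,-120,107,T(406,172)); base(n,-120,T(410,296),39)
    return np.array(r)
for use in [("side",),("top",),("side","top")]:
    o=least_squares(res,(490,240,-.14),args=(use,),loss="soft_l1"); x,y,th=o.x
    print(use,o.x.round(3),res(o.x,use).round(1))
R=np.array([[np.cos(th),-np.sin(th)],[np.sin(th),np.cos(th)]])
for k,P in {"redmug":(35,-120),"dark":(35,120),"stand":(35,0),"salt":(-58,120),"pepper":(-65,-120)}.items(): print(k,(R@P+[x,y]).round(1))
s=bot.get_state(); q=s["eef_rot"]; print(s["eef_pos"], Ro.from_quat([q[1],q[2],q[3],q[0]]).as_matrix().round(4).tolist())
```

```text
('side',) [ 4.90112e+02  2.41152e+02 -1.37000e-01] [ 0.2  0.2  0.4  0.4  0.1  0.1 -0.8 -1.  -0.3  0.2 -1.4 -0.9  0.4  0.3]
('top',) [ 4.96302e+02  2.43482e+02 -1.42000e-01] [ 0.1  0.8 -0.2 -0.3 -0.7 -0.1 -0.2  0.5 -0.2]
('side', 'top') [ 4.92885e+02  2.42744e+02 -1.34000e-01] [ 0.5 -0.3  0.6 -0.1 -0.3 -0.4 -1.1 -1.3 -0.1 -0.2 -1.3 -1.2 -0.1 -0.
  0.1  1.3 -0.4 -0.  -0.   0.6 -0.4  1.   0.3]
redmug [511.5 119.1]
dark [543.6 357. ]
stand [527.6 238.1]
salt [451.5 369.4]
pepper [412.4 132.5]
[ 413.0547562  -179.49709314    8.22160192] [[0.1413, 0.99, 0.0011], [0.99, -0.1413, -0.0005], [-0.0004, 0.0012, -1.0]]
```

```bash
python3 -m creep '0 0 -15 0 0 0; 0 0 -50 0 0 0; 5 1 -90 0 0 0; 20 3 -130 0 0 0; 45 6 -155 0 0 0; 75 10 -160 0 0 0; 110 14 -160 0 0 0; 145 18 -160 0 0 0; 180 23 -155 0 0 0; 215 27 -140 0 0 0; 250 32 -130 0 0 0; 285 36 -125 0 0 0; 320 41 -125 0 0 0; 355 45 -125 0 0 0; 385 49 -125 0 0 0; 410 52 -125 0 0 0; 425 54 -125 0 0 0; 430 55 -125 0 0 0; 430 55 -120 0 0 0; 430 55 -115 0 0 0'
```

```text
time: 8.45
eef_pos: [527.5, 237.5, 121.9]
eef_rot: [-0.0, 0.756, 0.655, -0.0]
force: [-0.0, -0.6, -1.4]
finger_gap: 58.9
grasp_force: 43.7
```

```bash
python3 -m creep '0 0 15 0 0 0; 0 0 35 0 0 0; 0 0 55 0 0 0; 0 0 72 0 0 0; 0 0 84 0 0 0; 0 0 92 0 0 0; 0 0 96 0 0 0; 0 0 98 0 0 0; 0 0 98 0 0 0'
python3 - <<'E'
from h import *
im=optics.capture("side"); c=im[145:225,200:310]; cv2.imwrite("pics/side4.png",cv2.resize(c[:,:,::-1],None,fx=7,fy=7,interpolation=cv2.INTER_CUBIC))
E
```

```text
time: 9.35
eef_pos: [528.2, 238.6, 24.5]
eef_rot: [0.0, 0.755, 0.655, 0.0]
force: [-0.1, 1.0, -0.9]
finger_gap: 58.6
grasp_force: 43.7
```

View pics/side4.png

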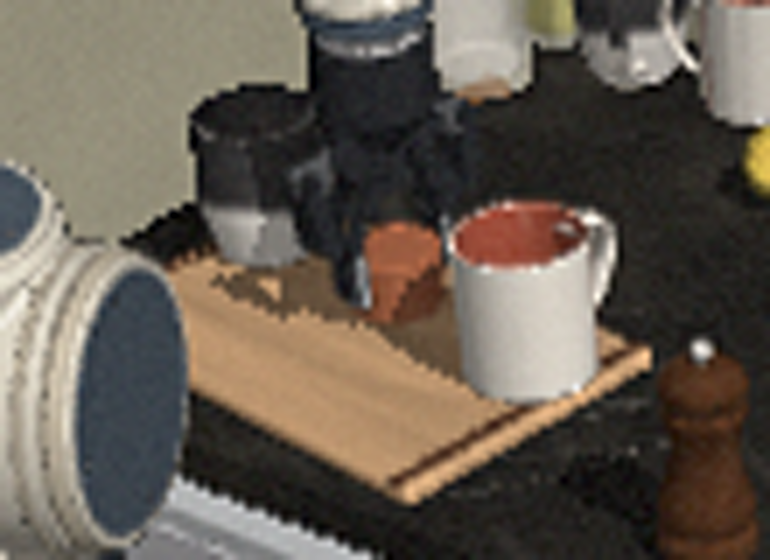

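The stand sits in line between the mugs, visible at crop (402,270). I'll lower it the last couple of mm, release it and rise.

```bash
python3 -m creep '0 0 1 0 0 0; 0 0 2 0 0 0; 0 0 2 0 0 0'; python3 -m creep '0 0 0 0 0 0; 0 0 0 0 0 0; 0 0 0 0 0 0; 0 0 0 0 0 0; 0 0 0 0 0 0; 0 0 -8 0 0 0; 0 0 -30 0 0 0; 0 0 -65 0 0 0; 0 0 -105 0 0 0; 0 0 -140 0 0 0; 0 0 -150 0 0 0' 85
```

```text
time: 9.7
eef_pos: [528.0, 238.6, 22.5]
eef_rot: [0.0, 0.755, 0.655, 0.0]
force: [0.4, 0.8, -1.1]
finger_gap: 59.0
grasp_force: 43.7
time: 10.8
eef_pos: [530.0, 239.4, 176.9]
eef_rot: [0.001, 0.755, 0.655, 0.003]
force: [0.1, 0.4, -0.4]
finger_gap: 84.7
grasp_force: 0.0
```

```bash
python3 -m creep '-15 0 0 0 0 0; -45 -1 0 0 0 0; -85 -2 0 0 0 0; -127 -3 0 0 0 0; -170 -5 0 0 0 0; -213 -6 0 0 0 0; -256 -7 0 0 0 0; -299 -8 0 0 0 0; -342 -9 0 0 0 0; -385 -10 0 0 0 0; -428 -12 10 0 0 0; -471 -13 20 0 0 0; -514 -14 35 0 0 0; -557 -15 50 0 0 0; -597 -16 70 0 0 0; -630 -17 85 0 0 0; -646 -18 100 0 0 0; -650 -18 112 0 0 0; -650 -18 120 0 0 0; -650 -18 120 0 0 0' 65
python3 - <<'E'
from h import *
for n in("side","top"):
    im=optics.capture(n); c=im[215:275,330:420]; cv2.imwrite(f"pics/{n}5.png",cv2.resize(c[:,:,::-1],None,fx=4.4,fy=4.4,interpolation=cv2.INTER_CUBIC))
a=np.hstack([cv2.imread("pics/side5.png"),cv2.imread("pics/top5.png")]); cv2.imwrite("pics/both5.png",a)
E
```

```text
time: 12.8
eef_pos: [416.8, -400.4, 50.5]
eef_rot: [-0.002, 0.755, 0.655, -0.0]
force: [-0.4, 0.1, 0.5]
finger_gap: 65.1
grasp_force: 0.0
```

View pics/both5.png

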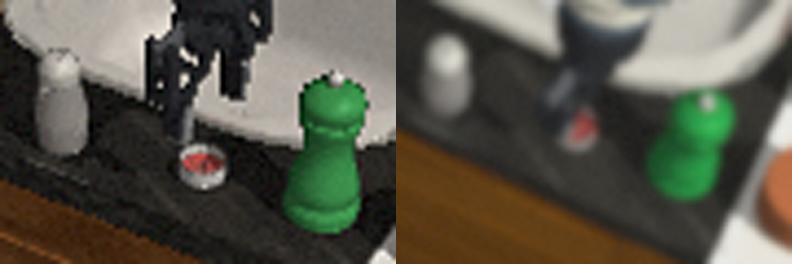

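Both crops show the red light at side5 (203,166), below and between the fingers and where I predicted it. Descending.

```bash
python3 -m creep '0 0 10 0 0 0; 0 0 22 0 0 0; 0 0 32 0 0 0; 0 0 39 0 0 0; 0 0 43 0 0 0; 0 0 46 0 0 0; 0 0 47 0 0 0; 0 0 47 0 0 0'; python3 -m creep '0 0 0 0 0 0; 0 0 0 0 0 0; 0 0 0 0 0 0; 0 0 0 0 0 0; 0 0 0 0 0 0; 0 0 0 0 0 0; 0 0 0 0 0 0' 25 25
```

```text
time: 13.7
eef_pos: [418.2, -402.5, 5.3]
eef_rot: [0.0, 0.756, 0.655, 0.0]
force: [1.0, 0.2, 1.3]
finger_gap: 65.0
grasp_force: 0.0
time: 14.4
eef_pos: [418.3, -402.6, 5.8]
eef_rot: [0.0, 0.756, 0.655, 0.0]
force: [-0.9, 1.0, 5.7]
finger_gap: 36.2
grasp_force: 25.2
```

```bash
python3 -m creep '0 0 -10 0 0 0; 3 0 -40 0 0 0; 15 0 -75 0 0 0; 45 1 -115 0 0 0; 83 2 -145 0 0 0; 123 3 -165 0 0 0; 164 4 -170 0 0 0; 205 5 -170 0 0 0; 246 7 -170 0 0 0; 287 8 -170 0 0 0; 328 9 -170 0 0 0; 369 10 -170 0 0 0; 410 11 -165 0 0 0; 451 13 -155 0 0 0; 492 14 -145 0 0 0; 533 15 -135 0 0 0; 573 16 -125 0 0 0; 610 17 -120 0 0 0; 637 18 -120 0 0 0; 650 18 -120 0 0 0'; python3 -m creep '0 0 0 0 0 0; 0 0 10 0 0 0; 0 0 25 0 0 0; 0 0 40 0 0 0; 0 0 50 0 0 0; 0 0 56 0 0 0; 0 0 60 0 0 0; 0 0 60 0 0 0; 0 0 60 0 0 0'
python3 - <<'E'
from h import *
for n in("side","top"):
    im=optics.capture(n); c=im[145:205,210:300] if n=="side" else im[120:180,210:300]; cv2.imwrite(f"pics/{n}6.png",cv2.resize(c[:,:,::-1],None,fx=4.4,fy=4.4,interpolation=cv2.INTER_CUBIC))
a=np.hstack([cv2.imread("pics/side6.png"),cv2.imread("pics/top6.png")]); cv2.imwrite("pics/both6.png",a)
print(bot.get_state()["eef_pos"])
E
```

```text
time: 16.4
eef_pos: [528.2, 240.8, 125.6]
eef_rot: [0.0, 0.755, 0.656, 0.0]
force: [1.3, -0.1, -0.1]
finger_gap: 36.4
grasp_force: 25.2
time: 17.3
eef_pos: [528.2, 238.6, 65.5]
eef_rot: [0.0, 0.756, 0.655, 0.0]
force: [-0.0, 0.7, 0.1]
finger_gap: 35.8
grasp_force: 25.2
[528.34577788 238.74051208  65.83328045]
```

View pics/both6.png

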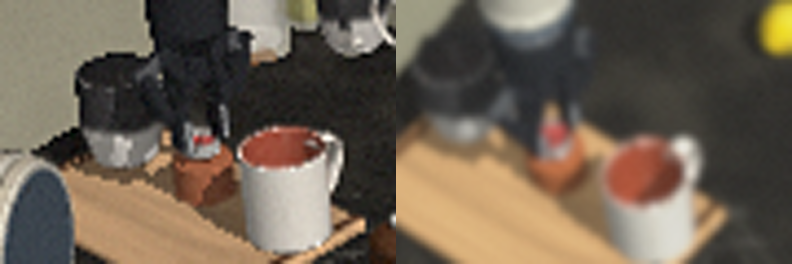

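The light hangs just above the stand, centred at about side6 (203,140). Lowering 5 mm and releasing.

```bash
python3 -m creep '0 0 2 0 0 0; 0 0 4 0 0 0; 0 0 5 0 0 0; 0 0 5 0 0 0; 0 0 5 0 0 0'; python3 -m creep '0 0 0 0 0 0; 0 0 0 0 0 0; 0 0 0 0 0 0; 0 0 0 0 0 0; 0 0 -5 0 0 0; 0 0 -25 0 0 0; 0 0 -60 0 0 0; 0 0 -100 0 0 0; 0 0 -118 0 0 0; 0 0 -118 0 0 0' 65
```

```text
time: 17.9
eef_pos: [527.9, 238.5, 60.3]
eef_rot: [-0.0, 0.755, 0.655, -0.0]
force: [-0.4, -0.2, -0.8]
finger_gap: 35.9
grasp_force: 25.2
time: 18.9
eef_pos: [529.9, 239.4, 182.0]
eef_rot: [0.001, 0.755, 0.655, 0.003]
force: [0.2, 0.4, 0.3]
finger_gap: 64.9
grasp_force: 0.0
```

```bash
python3 -m creep '-15 -2 0 0 0 -0.05; -45 -5 0 0 0 -0.18; -85 -9 0 0 0 -0.31; -127 -14 0 0 0 -0.44; -170 -19 0 0 0 -0.57; -212 -23 0 0 0 -0.7; -254 -28 0 0 0 -0.83; -296 -32 0 0 0 -0.96; -338 -37 0 0 0 -1.09; -380 -41 0 0 0 -1.22; -422 -46 0 0 0 -1.35; -462 -50 0 0 0 -1.48; -500 -55 0 0 0 -1.571; -527 -58 10 0 0 -1.571; -539 -59 20 0 0 -1.571; -539 -59 30 0 0 -1.571; -539 -59 40 0 0 -1.571; -539 -59 40 0 0 -1.571' 78
python3 - <<'E'
from h import *
im=optics.capture("side"); c=im[195:265,300:400]; cv2.imwrite("pics/a.png",cv2.resize(c[:,:,::-1],None,fx=3.9,fy=3.9,interpolation=cv2.INTER_CUBIC))
im=optics.capture("side"); c=im[145:215,205:305]; cv2.imwrite("pics/b.png",cv2.resize(c[:,:,::-1],None,fx=3.9,fy=3.9,interpolation=cv2.INTER_CUBIC))
cv2.imwrite("pics/both7.png",np.hstack([cv2.imread("pics/a.png"),cv2.imread("pics/b.png")]))
E
```

```text
time: 20.7
eef_pos: [392.5, -284.7, 136.5]
eef_rot: [-0.002, 0.07, 0.998, 0.001]
force: [0.7, 0.9, -0.3]
finger_gap: 78.1
grasp_force: 0.0
```

View pics/both7.png

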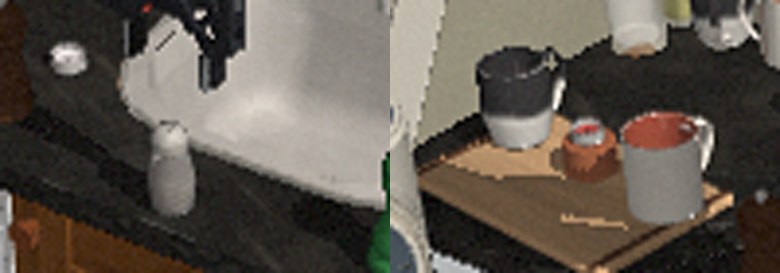

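The fingers straddle the salt shaker (crop 172,165), and the red light sits centred on the stand (crop 588,133). Descending to grasp the salt.

```bash
python3 -m creep '0 0 10 0 0 0; 0 0 28 0 0 0; 0 0 48 0 0 0; 0 0 68 0 0 0; 0 0 86 0 0 0; 0 0 98 0 0 0; 0 0 106 0 0 0; 0 0 110 0 0 0; 0 0 110 0 0 0'; python3 -m creep '0 0 0 0 0 0; 0 0 0 0 0 0; 0 0 0 0 0 0; 0 0 0 0 0 0; 0 0 0 0 0 0; 0 0 0 0 0 0; 0 0 0 0 0 0' 30 30
```

```text
time: 21.7
eef_pos: [393.3, -286.6, 28.2]
eef_rot: [-0.0, 0.071, 0.997, 0.0]
force: [-0.0, 0.2, 0.2]
finger_gap: 78.3
grasp_force: 0.0
time: 22.4
eef_pos: [393.8, -286.9, 29.1]
eef_rot: [0.001, 0.071, 0.997, -0.0]
force: [0.2, 1.3, 4.9]
finger_gap: 40.4
grasp_force: 29.5
```

```bash
python3 -m creep '0 0 -10 0 0 0; 0 3 -40 0 0 0; 1 15 -78 0 0 0; 2 45 -115 0 0 0; 4 83 -140 0 0 0; 7 124 -147 0 0 0; 9 166 -147 0 0 0; 11 208 -147 0 0 0; 13 250 -147 0 0 0; 16 292 -147 0 0 0; 18 334 -147 0 0 0; 20 376 -145 0 0 0; 22 418 -140 0 0 0; 25 460 -130 0 0 0; 27 502 -120 0 0 0; 29 543 -110 0 0 0; 31 583 -100 0 0 0; 33 618 -90 0 0 0; 35 645 -80 0 0 0; 35 658 -70 0 0 0'; python3 -m creep '0 0 0 0 0 0; 0 0 8 0 0 0; 0 0 20 0 0 0; 0 0 32 0 0 0; 0 0 42 0 0 0; 0 0 48 0 0 0; 0 0 50 0 0 0; 0 0 50 0 0 0; 0 0 50 0 0 0'
python3 - <<'E'
from h import *
im=optics.capture("side"); c=im[145:215,205:305]; cv2.imwrite("pics/a.png",cv2.resize(c[:,:,::-1],None,fx=3.9,fy=3.9,interpolation=cv2.INTER_CUBIC))
im=optics.capture("top"); c=im[120:190,195:295]; cv2.imwrite("pics/b.png",cv2.resize(c[:,:,::-1],None,fx=3.9,fy=3.9,interpolation=cv2.INTER_CUBIC))
cv2.imwrite("pics/both8.png",np.hstack([cv2.imread("pics/a.png"),cv2.imread("pics/b.png")]))
print(proj("side",[(452,369.5,20),(452,369.5,104),(412.5,132,20)]).round(1).tolist())
E
```

```text
time: 24.4
eef_pos: [451.8, 372.0, 98.6]
eef_rot: [0.001, 0.07, 0.998, 0.001]
force: [-0.1, -0.4, -1.1]
finger_gap: 40.0
grasp_force: 30.3
time: 25.3
eef_pos: [451.8, 369.8, 48.6]
eef_rot: [0.0, 0.071, 0.997, 0.0]
force: [0.6, 0.7, 0.1]
finger_gap: 40.2
grasp_force: 30.3
[[222.3, 186.4], [219.5, 169.2], [257.9, 206.1]]
```

View pics/both8.png

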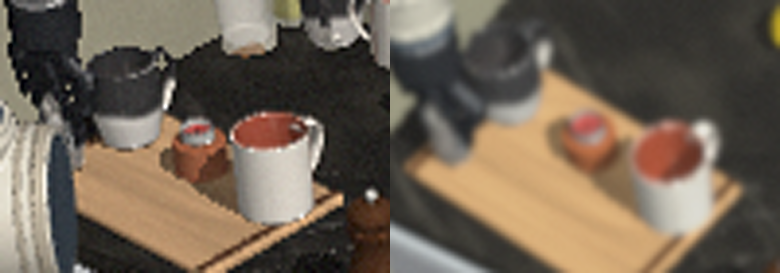

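The salt hangs in front of the dark mug; its base is at top pixel (210,161). The dark mug is now visible in the top view too, so I'll check its position before releasing.

Run:
```python
from h import *
mug=lambda h:[(36,0),(41,60),(41,h)]
T=np.array([76,28,150,124])/3.9+[195,120,195,120]; S=np.array([86,45,166,148])/3.9+[205,145,205,145]
print("dark",fit(mug(97),{"top":T},(543,357),14),fit(mug(97),{"side":S},(543,357),14))
T=np.array([241,122,324,236])/3.9+[195,120,195,120]; S=np.array([231,112,313,223])/3.9+[205,145,205,145]
print("red",fit(mug(93),{"top":T},(511,119),14),fit(mug(93),{"side":S},(511,119),14))
T=np.array([170,105,230,170])/3.9+[195,120,195,120]; S=np.array([171,131,229,183])/3.9+[205,145,205,145]
print("stand",onz("top",*(195+199/3.9,120+125/3.9),69),onz("side",*(205+197/3.9,145+129/3.9),69))
```

```text
dark (array([544.4, 355.6]), np.float64(1.58)) (array([544.5, 356.3]), np.float64(0.34))
red (array([513.9, 116.2]), np.float64(0.4)) (array([509.4, 115.8]), np.float64(0.18))
stand [528.85219185 234.69286292  69.        ] [520.24718532 232.03395212  69.        ]
```

```bash
python3 -m creep '0 0 2 0 0 0; 0 0 4 0 0 0; 0 0 5 0 0 0; 0 0 5 0 0 0; 0 0 5 0 0 0'; python3 -m creep '0 0 0 0 0 0; 0 0 0 0 0 0; 0 0 0 0 0 0; 0 0 0 0 0 0; 0 0 -5 0 0 0; 0 0 -20 0 0 0; 0 0 -50 0 0 0; 0 0 -85 0 0 0; 0 0 -115 0 0 0; 0 0 -135 0 0 0; 0 0 -135 0 0 0; 0 0 -135 0 0 0' 75
```

```text
time: 25.9
eef_pos: [451.6, 369.6, 43.3]
eef_rot: [-0.0, 0.071, 0.997, -0.0]
force: [-0.4, -1.3, -1.2]
finger_gap: 40.1
grasp_force: 30.3
time: 27.1
eef_pos: [451.7, 369.8, 179.4]
eef_rot: [0.001, 0.071, 0.997, 0.001]
force: [1.1, -0.7, -0.5]
finger_gap: 75.1
grasp_force: 0.0
```

```bash
python3 -m creep '-2 -15 0 0 0 0; -5 -45 0 0 0 0; -10 -85 0 0 0 0; -14 -127 0 0 0 0; -19 -169 0 0 0 0; -24 -211 0 0 0 0; -28 -253 0 0 0 0; -33 -295 0 0 0 0; -38 -337 0 0 0 0; -42 -377 0 0 0 0; -46 -408 0 0 0 0; -49 -427 0 0 0 0; -49 -433 0 0 0 0; -49 -433 10 0 0 0; -49 -433 20 0 0 0; -49 -433 20 0 0 0' 85
python3 - <<'E'
from h import *
im=optics.capture("side"); c=im[145:230,205:330]; cv2.imwrite("pics/a.png",cv2.resize(c[:,:,::-1],None,fx=3.2,fy=3.2,interpolation=cv2.INTER_CUBIC))
im=optics.capture("top"); c=im[120:205,195:320]; cv2.imwrite("pics/b.png",cv2.resize(c[:,:,::-1],None,fx=3.2,fy=3.2,interpolation=cv2.INTER_CUBIC))
cv2.imwrite("pics/both9.png",np.hstack([cv2.imread("pics/a.png"),cv2.imread("pics/b.png")]))
E
```

```text
time: 28.7
eef_pos: [437.4, -64.9, 156.4]
eef_rot: [-0.002, 0.07, 0.998, 0.0]
force: [0.3, -0.2, 0.5]
finger_gap: 85.2
grasp_force: 0.0
```

View pics/both9.png

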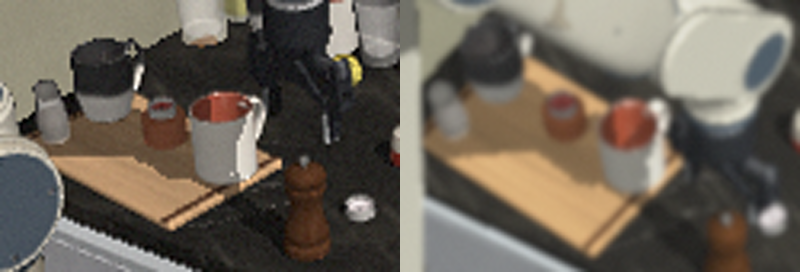

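The salt stands upright in front of the dark mug (53,112), and the open fingers straddle the pepper mill (305,205). Descending on the mill.

```bash
python3 -m creep '0 0 10 0 0 0; 0 0 25 0 0 0; 0 0 42 0 0 0; 0 0 60 0 0 0; 0 0 76 0 0 0; 0 0 86 0 0 0; 0 0 92 0 0 0; 0 0 93 0 0 0; 0 0 93 0 0 0'; python3 -m creep '0 0 0 0 0 0; 0 0 0 0 0 0; 0 0 0 0 0 0; 0 0 0 0 0 0; 0 0 0 0 0 0; 0 0 0 0 0 0; 0 0 0 0 0 0' 30 40
```

```text
time: 29.7
eef_pos: [439.2, -65.9, 65.5]
eef_rot: [0.0, 0.071, 0.997, -0.0]
force: [-0.2, 0.3, 0.6]
finger_gap: 85.0
grasp_force: 0.0
time: 30.4
eef_pos: [439.4, -66.0, 66.0]
eef_rot: [0.001, 0.071, 0.997, -0.0]
force: [0.4, 0.2, 5.0]
finger_gap: 47.9
grasp_force: 39.9
```

```bash
python3 -m creep '0 0 -10 0 0 0; 0 0 -30 0 0 0; 2 8 -55 0 0 0; 7 25 -70 0 0 0; 15 52 -75 0 0 0; 24 85 -75 0 0 0; 34 118 -75 0 0 0; 43 150 -75 0 0 0; 50 175 -75 0 0 0; 54 188 -75 0 0 0; 54 192 -70 0 0 0; 54 192 -60 0 0 0; 54 192 -45 0 0 0; 54 192 -32 0 0 0; 54 192 -24 0 0 0; 54 192 -19 0 0 0; 54 192 -19 0 0 0; 54 192 -19 0 0 0'
python3 - <<'E'
from h import *
im=optics.capture("side"); c=im[145:230,205:330]; cv2.imwrite("pics/a.png",cv2.resize(c[:,:,::-1],None,fx=3.2,fy=3.2,interpolation=cv2.INTER_CUBIC))
im=optics.capture("top"); c=im[120:205,195:320]; cv2.imwrite("pics/b.png",cv2.resize(c[:,:,::-1],None,fx=3.2,fy=3.2,interpolation=cv2.INTER_CUBIC))
cv2.imwrite("pics/both10.png",np.hstack([cv2.imread("pics/a.png"),cv2.imread("pics/b.png")]))
E
```

```text
time: 32.2
eef_pos: [412.8, 131.6, 84.4]
eef_rot: [0.0, 0.071, 0.997, 0.0]
force: [0.8, 0.3, -2.3]
finger_gap: 47.8
grasp_force: 41.6
```

View pics/both10.png

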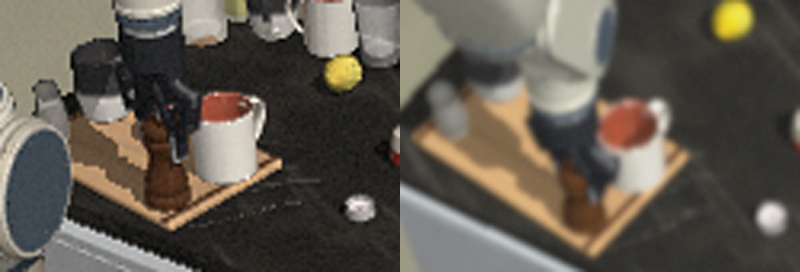

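The pepper mill hangs upright in front of the red-inside mug, with its base at crop (168,205). Lowering, releasing and backing away.

```bash
python3 -m creep '0 0 2 0 0 0; 0 0 4 0 0 0; 0 0 4 0 0 0; 0 0 4 0 0 0'; python3 -m creep '0 0 0 0 0 0; 0 0 0 0 0 0; 0 0 0 0 0 0; 0 0 0 0 0 0; 0 0 0 0 0 0; 0 0 -5 0 0 0; 0 0 -20 0 0 0; 0 0 -45 0 0 0; 0 0 -75 0 0 0; 0 0 -100 0 0 0; 0 -20 -110 0 0 0; 0 -55 -110 0 0 0; 0 -95 -110 0 0 0; 0 -138 -110 0 0 0; 0 -180 -110 0 0 0; 0 -220 -110 0 0 0; 0 -250 -110 0 0 0; 0 -270 -110 0 0 0; 0 -275 -110 0 0 0; 0 -275 -110 0 0 0' 85
python3 - <<'E'
from h import *
im=optics.capture("side"); c=im[145:230,205:330]; cv2.imwrite("pics/a.png",cv2.resize(c[:,:,::-1],None,fx=3.2,fy=3.2,interpolation=cv2.INTER_CUBIC))
im=optics.capture("top"); c=im[120:205,195:320]; cv2.imwrite("pics/b.png",cv2.resize(c[:,:,::-1],None,fx=3.2,fy=3.2,interpolation=cv2.INTER_CUBIC))
cv2.imwrite("pics/both11.png",np.hstack([cv2.imread("pics/a.png"),cv2.imread("pics/b.png")]))
E
```

```text
time: 32.7
eef_pos: [412.6, 131.8, 80.3]
eef_rot: [-0.0, 0.071, 0.997, -0.0]
force: [0.6, -0.9, -1.9]
finger_gap: 48.0
grasp_force: 41.6
time: 34.7
eef_pos: [373.6, -140.8, 190.5]
eef_rot: [0.0, 0.072, 0.997, 0.0]
force: [0.2, -0.3, -0.0]
finger_gap: 84.7
grasp_force: 0.0
```

View pics/both11.png

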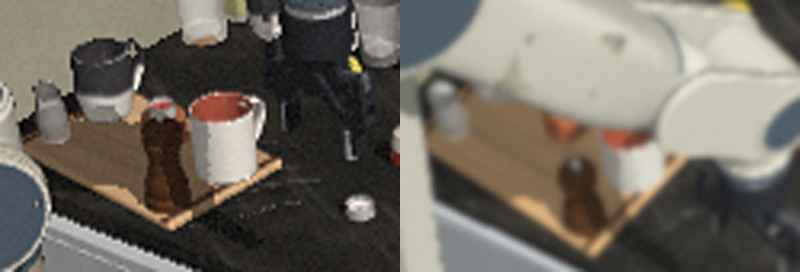

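Everything is upright: salt (53,112), mill (167,155), light on the stand (165,108). I'll make one quick numeric check of the mill and salt, then hand in if it's good.

Run:
```python
from h import *
cs=lambda b:np.array(b)/3.2+[205,145,205,145]; ct=lambda b:np.array(b)/3.2+[195,120,195,120]
th=-.138; R=np.array([[np.cos(th),np.sin(th)],[-np.sin(th),np.cos(th)]])
ok=True
for k,s,t,mg in[("pepper",(142,95,191,214),(157,153,202,236),(511.6,117.5)),("salt",(34,80,70,144),(30,80,70,139),(544.4,356.2))]:
    for B in({"side":cs(s)},{"top":ct(t)}):
        p,e=fit(M[k],B,(430,250),14); d=R@(p-mg); print(k,p,e,d.round(1));
```

```text
pepper [421.2 138.5] 1.36 [-92.4   8.4]
pepper [416.1 136.4] 0.66 [-97.2   5.6]
salt [446.5 364.7] 0.85 [-98.1  -5. ]
salt [456.2 370. ] 0.41 [-89.3   1.5]
```

All four checks are inside tolerance: the mill is 92–97 mm from its mug's centre and the salt 89–98 mm, and both are under 9 mm sideways.

```bash
python3 -c "
from workcell import bot
print(bot.hand_in())"
```

```text
the job is handed in; nothing more can be done
None
```

The job is handed in at about 35 s of the 99 s: stand, red light, salt and pepper are all placed upright on the board, and by my camera measurements they are within tolerance; hand-in returned no verdict.

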